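Rock the stuck mixing ball down through the shaker's neck

TASK

Two clear dressing shakers stand on the worktop; in one of them the white mixing ball is caught up in the narrow neck instead of lying in the belly. Pick that shaker up by its neck, rock it side to side (without tipping it over) until the ball has dropped into its belly, and stand it upright again about where it stood. Leave the other shaker alone.

Things in the scene. Friction and masses are not known exactly. Their poses are not given: they have to be found in the camera images.
- shaker_neck (a point): Clear shaker with the caught ball, 163 mm tall, 0.2 kg, open mouth: belly 76 x 76 mm, 59 high; shoulders to 76 mm; upright flat-sided neck, outside 46 mm along x, 30 mm along y, walls 3 mm; grey band round the top 8 mm. Point: on the neck's axis, 138 mm above the underside, where to grip it from above over either pair of sides (30 N is fine). z is up, x the wide way, the way to rock.
- upper_baffle (a point): Tip of the upper of two grey baffles in the neck, 124 mm up, axes as the shaker's. It springs from the -x wall, the lower (34 mm below) from the +x wall; each reaches 17 mm into the 40 mm bore and falls 8 degrees to its wall. Lift the shaker 60 mm or more, lean its top 20 to 30 degrees to its +x for half a second: the ball rolls to the lower baffle. Then lean as much to -x: it drops into the belly.
- ball_center (a point): Centre of the white ceramic mixing ball, 20 mm across, 12 g, loose in the shaker. At the start it rests on the upper baffle, 10 mm to the -x side of the neck's axis and 134 mm above the shaker's underside; on the lower baffle it lies about 100 mm up on the +x side, in the belly 14 mm up (floor 4 mm thick, 68 x 68 mm inside).
- other_neck (a point): The same neck point of a second shaker of identical make, whose ball already lies in its belly; leave it alone. One shaker stands to the left, one to the right, at least 0.24 m apart; which is which varies. Both have their x within about 20 degrees of the world's y.
Not all that is in view belongs to the job. Leave any purple look-alike of the part that bears shaker_neck alone.

How it is judged (in metres and radians):
At the end, for the whole second after the job is handed in: The ball lies in the belly of the shaker (more than 90 mm below the neck point), and the shaker stands upright on the worktop (within 6 degrees) within 80 mm of where it stood (z of ball_center in the frame of shaker_neck below -0.09 m and distance between ball_center and shaker_neck below 0.14 m and angle between shaker_neck's own z axis and vertical below 0.1 rad and height (world z) of shaker_neck below 0.146 m and distance of shaker_neck from where it was at the start of the episode below 0.08 m); the robot touches nothing.
It fails at once if the shaker with the stuck ball was tipped over (more than 63 degrees) (angle between shaker_neck's own z axis and vertical above 1.1 rad).
It fails at once if the other shaker was moved (more than 30 mm) (distance of other_neck from where it was at the start of the episode above 0.03 m).
It also fails if it takes over 38 s, if anything falls off the work surface, if the arm or the gripper's body presses on something with over 40 N, if the wrist force passes 120 N, or if a joint passes its speed limit or range.

ROBOT

A 7-joint arm with a two-finger parallel gripper is mounted at the origin on a cart in front of the work surface, level with it; the furniture and walls round the work are solid. World frame = base frame: x ahead of the robot, y to its left, z up, the work surface at z = 0. Lengths are in mm, angles in degrees, forces in N, time in s.
With the tool pointing down it reaches from about 400 to 850 mm from the base axis. Payload 6.9 kg.
Tool frame: the origin (TCP) lies on the centre line of the jaws, within the pads' length; the fingertips stand 8 mm ahead of it and the grasp point (between the pads) lies 11 mm behind it (robot.tip_extent is the distance from the TCP to the fingertips, in mm); z points along the fingers, y is the direction in which the jaws open and shut (so a half turn about z gives the same grasp; the last joint's range is limited). The gripper opens to 85 mm and grips with 20 to 120 N. Pads are 22 mm wide; open, the fingers measure 114 mm over their backs; the gripper's body (76 mm by 85 mm) begins 54 mm behind the grasp point. The pads swing forward as they close: fully open they stand 13 mm farther back than shut.
Start: joints at [-60.304, 29.078, -13.613, 85.955, 7.202, 65.827, -8.869], TCP at [250.751, 572.481, 203.575] pointing down, gripper open.
Joint ranges: [-176.47, 176.47], [-13.61, 117.27], [-81.72, 77.17], [0.22, 143.17], [-87.28, 267.28], [10, 112.55], [-165.47, 165.47]. Speed limits (degrees/s): [136.94, 136.94, 180, 180, 180, 180, 180].

INTERFACE

Orientations are given as [roll, pitch, yaw] about the fixed x, y, z axes, in that order (R = Rz(yaw) Ry(pitch) Rx(roll)).
In Python, from rig import telemetry, cams, ticket, robot gives the robot as it stands.
- The arm moves only by the tool step_arm, never from a script. Its argument "rows" is text: rows parted by semicolons, each of 7 numbers parted by spaces: the finger opening in m, from 0 to 0.0854, then the shift along the tool's x, y, z in m, then the turn, a rotation vector about the tool's x, y, z in degrees. A call has 1 to 10 rows; each row is the pose to reach, as a shift and turn from the pose commanded when the call began, along the tool's axes at that moment; what a row does not reach only later rows make up. A row lasts 1/10 s, in which the tool goes at most 50 mm and 8.59 degrees, less where a joint would pass 70% of its speed; a pose out of reach is approached as far as the arm can. A call with a gripper value outside its range is refused whole. The fingers move at their own pace and stop on an object; the grip force is fixed at half the most. Time passes only in rows, so rows that repeat a pose let the fingers close. It gives the time, the measured TCP pose, the force and the opening at its end, in the units of the state.
- telemetry.state(): the state, without advancing time (a new reading comes with each control period).
- cams.camera(name): name is "scene" or "top" or "wrist"; returns a dict with "pixels" (420x560x3 uint8, red, green, blue), "depth" (420x560 float32, mm along the optical axis (not along the pixel's ray), 0 where there is no reading), "fx", "fy", "cx", "cy" (pixels), "rvec" (rotation vector, rad) and "tvec" (3), from world to camera coordinates, as OpenCV has them. Camera axes: x right, y down, z forward; pixel columns grow to the right and rows downward; lengths in mm; the calibration is good to about 2 mm. A picture is of the moment at which its call begins.
- ticket.job_done(): hands the job in, once; it reports no verdict.
Trained networks look in the newest picture that a camera, given by its name, has taken for a name from the list of things; names that differ only in an ending like _2 or _b are one class to them, and where a whole thing is asked for, a point or a joint stands for the part that bears it (a point fixed in the world has none). Each returns a list of dicts, best first, with "score" (0 to 1); they miss things now and then, are a little off and sometimes report something else, mostly with a low value. They report only what shows in the picture. A call takes as long as a camera call. They do not tell look-alikes from the thing itself.
- cams.look_for(query, camera): "extent" ([left, top, right, bottom] in pixels, round what is visible of it).
- cams.place_of(query, camera): "xy" ([column, row] in pixels: a listed point, or the origin of a listed thing).
The state is a dict: "time_s": time; "qpos": joint angles; "joint_velocities": joint speeds; "tau": joint torques, N m; "position": TCP position; "eef_rot": TCP orientation; "wrist_force": force on the tool from outside, world axes, zero at the start; "moment": the same for the moment, N m; "width": finger opening in mm.
Only numpy, scipy, OpenCV 4.12 (cv2) and the standard library are available. Lean on these libraries where they do the work, as an engineer would, in place of code of your own. Each camera call takes 0.05 s, during which the arm holds its last target.

## Working session

There is one attempt and no reset: what is moved stays moved. The work goes in short steps, Python scripts to look and compute and a tool call to move; the robot and the scene stay as the last step left them, time stands still between calls to the robot, and variables do not carry over. Pictures are saved under pics/ and viewed, and the job is handed in when it is done.

Besides the shell and the picture viewer there is one more tool, called after "Call:" as name(argument=value, ...) on one line, values as JSON. step_arm: Moves the arm, as the interface text tells. Its arguments: {"type":"object","properties":{"rows":{"type":"string"}},"required":["rows"]}

```bash
mkdir -p pics
cat > h.py <<'E'
import numpy as np,cv2
from rig import telemetry,cams,ticket,robot
def save(c,n): cv2.imwrite('pics/'+n,cv2.cvtColor(np.ascontiguousarray(c['pixels']),cv2.COLOR_RGB2BGR))
def ray(c,uv):
    R=cv2.Rodrigues(np.array(c['rvec'],float))[0];t=np.array(c['tvec'],float).ravel()
    d=np.array([(uv[0]-c['cx'])/c['fx'],(uv[1]-c['cy'])/c['fy'],1.])
    return -R.T@t,R.T@d
def atz(c,uv,z):
    o,d=ray(c,uv);return o+d*(z-o[2])/d[2]
def proj(c,P):
    K=np.array([[c['fx'],0,c['cx']],[0,c['fy'],c['cy']],[0,0,1.]])
    return cv2.projectPoints(np.array(P,float).reshape(-1,1,3),np.array(c['rvec'],float),np.array(c['tvec'],float),K,None)[0].reshape(-1,2)
def tri(os,ds):
    A=0;b=0
    for o,d in zip(os,ds):
        d=d/np.linalg.norm(d);M=np.eye(3)-np.outer(d,d);A=A+M;b=b+M@o
    return np.linalg.solve(A,b)
E
python3 - <<'E'
from h import *
s=telemetry.state();print(s)
for n in ['scene','top','wrist']:
    c=cams.camera(n);save(c,n+'0.png');print(n,ray(c,(280,210)))
    for q in ['shaker_neck','ball_center','upper_baffle','other_neck']:
        print(q,[(np.round(r['xy'],1).tolist(),round(r['score'],2)) for r in cams.place_of(q,n)],[(np.round(r['extent'],0).tolist(),round(r['score'],2)) for r in cams.look_for(q,n)])
E
```

```text
{'time_s': 0.0, 'qpos': array([-60.30317771,  29.12621788, -13.60984621,  86.00771316,
         7.20294609,  65.82711482,  -8.86918409]), 'joint_velocities': array([ 0.00570531,  0.08438396, -0.10061061, -0.03125288,  0.09567757,
       -0.0406553 , -0.00774922]), 'tau': array([-5.78062482e-04, -6.20587349e+01, -2.18662307e+00, -2.49636877e+01,
        1.26647108e-02,  1.23055035e-02, -4.44141483e-05]), 'position': array([250.59156036, 571.96931835, 202.72876377]), 'eef_rot': array([-1.79897957e+02,  2.23041115e-03,  1.56349928e+02]), 'wrist_force': array([ 0.34098349, -0.28525358, -0.6859182 ]), 'moment': array([-0.01524126, -0.03343724,  0.00833694]), 'width': 85.54998940980671}
scene (array([  67.97704198, -736.61266721,  520.95850008]), array([ 0.42601293,  0.80747908, -0.40808993]))
shaker_neck [([258.5, 192.0], 0.97), ([261.3, 170.3], 0.94), ([258.8, 227.2], 0.85), ([211.8, 176.3], 0.75)] [([244.0, 159.0, 281.0, 214.0], 0.89), ([234.0, 210.0, 280.0, 290.0], 0.76), ([200.0, 167.0, 230.0, 232.0], 0.72), ([238.0, 180.0, 281.0, 241.0], 0.66)]
ball_center [] []
upper_baffle [([259.2
[... 680 characters left out ...]
)]
ball_center [([222.9, 200.5], 0.63)] [([217.0, 198.0, 225.0, 209.0], 0.65)]
upper_baffle [([222.8, 205.6], 0.89), ([161.8, 247.4], 0.81), ([314.9, 251.4], 0.68), ([143.0, 166.6], 0.64)] [([144.0, 226.0, 196.0, 271.0], 0.75), ([130.0, 150.0, 183.0, 197.0], 0.66), ([289.0, 228.0, 335.0, 276.0], 0.64), ([211.0, 193.0, 252.0, 236.0], 0.55)]
other_neck [([391.6, 224.9], 0.56)] [([359.0, 212.0, 409.0, 250.0], 0.72)]
wrist (array([188.59407102, 599.04437356, 373.92030018]), array([ 0.23979439, -0.09602715, -0.96615208]))
shaker_neck [] [([69.0, 380.0, 119.0, 420.0], 0.91), ([67.0, 408.0, 74.0, 420.0], 0.62)]
ball_center [] []
upper_baffle [] [([68.0, 378.0, 121.0, 420.0], 0.85)]
other_neck [] []
```

View pics/scene0.png

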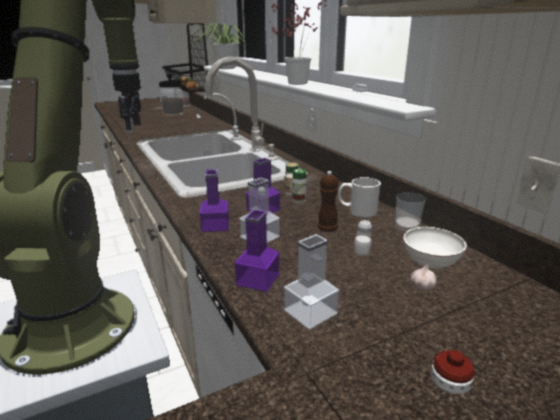

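View pics/top0.png

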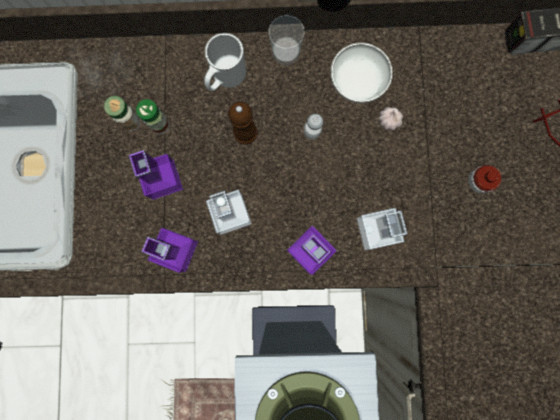

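Run:
```python
import cv2
a=cv2.imread('pics/top0.png');b=cv2.imread('pics/scene0.png')
cv2.imwrite('pics/topz.png',cv2.resize(a[130:290,110:430],None,fx=2.5,fy=2.5,interpolation=cv2.INTER_CUBIC))
cv2.imwrite('pics/scz.png',cv2.resize(b[140:340,180:360],None,fx=3,fy=3,interpolation=cv2.INTER_CUBIC))
```

```text
(no output)
```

View pics/topz.png

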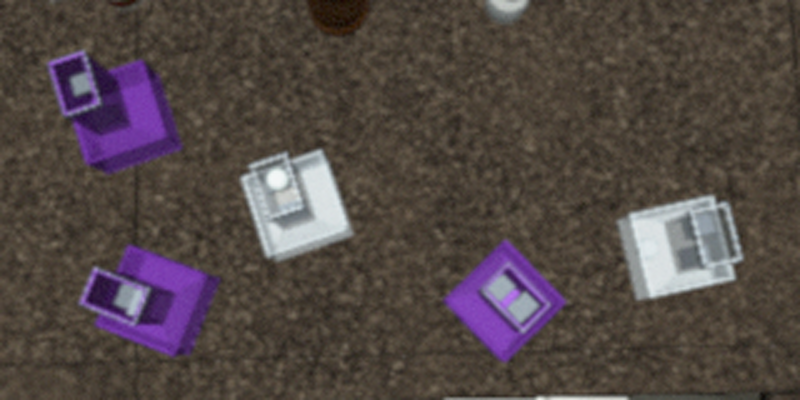

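View pics/scz.png

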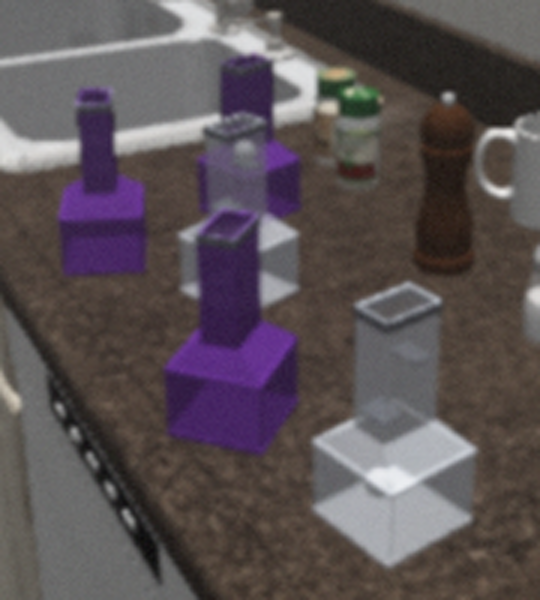

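Run:
```python
from h import *
c=cams.camera('top')
for p in [(280,210),(380,210),(280,110)]: print(p,atz(c,p,0).round())
f=lambda u,v:(110+u/2.5,130+v/2.5)
Q=[atz(c,f(*p),163) for p in [(249,163),(288,152),(302,205),(265,215)]]
print(np.round(Q,1), np.mean(Q,0)); Q=np.array(Q)
for i in range(4): print(np.linalg.norm(Q[i]-Q[i-1]), np.degrees(np.arctan2(*(Q[i]-Q[i-1])[[1,0]])))
print(atz(c,f(278,179),134))
Q=[atz(c,f(*p),163) for p in [(692,212),(727,204),(743,261),(704,268)]];print(np.round(np.mean(Q,0)))
for i in range(4): print(np.linalg.norm(Q[i]-Q[i-1]), np.degrees(np.arctan2(*(Q[i]-Q[i-1])[[1,0]])))
# 8x
im=cv2.cvtColor(c['pixels'],cv2.COLOR_RGB2BGR)
cv2.imwrite('pics/topzz.png',cv2.resize(im[180:240,195:260],None,fx=9,fy=9,interpolation=cv2.INTER_CUBIC))
```

```text
(280, 210) [484.  44.   0.]
(380, 210) [ 477. -190.    0.]
(280, 110) [728.  37.   0.]
[[496.4 181.9 163. ]
 [504.2 151.1 163. ]
 [461.9 140.7 163. ]
 [454.9 169.8 163. ]] [479.32950254 160.87092983 163.        ]
43.18961813306993 16.272864260510794
31.773353531479053 -75.78424296947377
43.51719269859896 -166.25011110195695
29.871302929542455 103.53679602785176
[487.39821675 163.42574837 134.        ]
[ 428. -180.  163.]
44.10754891212026 8.618943568511456
27.88894046481642 -78.78166631709006
45.50705658538228 -168.01814492570801
30.529748476513376 98.51325453126367
```

View pics/topzz.png

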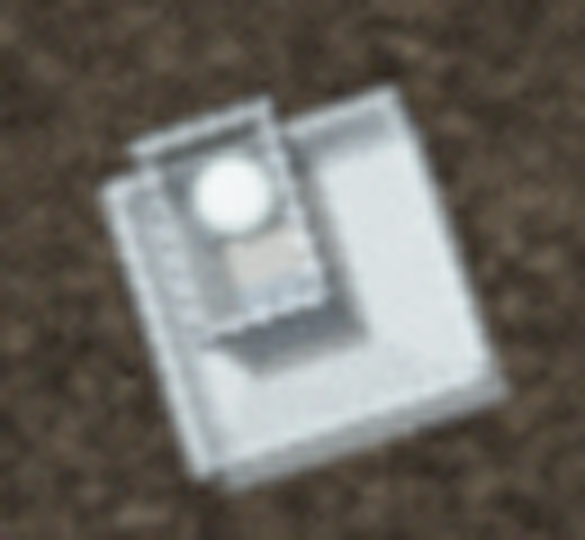

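Run:
```python
from h import *
print([a for a in dir(robot) if a[0]!='_'],[a for a in dir(telemetry) if a[0]!='_'])
from scipy.spatial.transform import Rotation as Ro
s=telemetry.state();R=Ro.from_euler('xyz',s['eef_rot'],degrees=True)
print(R.inv().apply(np.array([479,161,280])-s['position']))
R2=Ro.from_euler('xyz',[180,0,105],degrees=True)
print((R.inv()*R2).as_rotvec(degrees=True))
c=cams.camera('top')
for n,p in dict(p1=(141,163),p2=(160,248),p3=(314,248)).items(): print(n,atz(c,p,138).round())
```

```text
['PlanningError', 'tip_extent'] ['state']
[-374.16687425 -285.33610257  -76.42226928]
[-2.54246333e-04 -7.36944022e-04  5.13465335e+01]
p1 [572. 327. 138.]
p2 [397. 287. 138.]
p3 [388. -21. 138.]
```

Call:
step_arm(rows="0.085 0 0 -0.05 0 0 0; 0.085 -0.374 -0.285 -0.076 0 0 51.3; 0.085 -0.374 -0.285 -0.076 0 0 51.3; 0.085 -0.374 -0.285 -0.076 0 0 51.3; 0.085 -0.374 -0.285 -0.076 0 0 51.3; 0.085 -0.374 -0.285 -0.076 0 0 51.3; 0.085 -0.374 -0.285 -0.076 0 0 51.3; 0.085 -0.374 -0.285 -0.076 0 0 51.3; 0.085 -0.374 -0.285 -0.076 0 0 51.3; 0.085 -0.374 -0.285 -0.076 0 0 51.3")

```text
time_s: 2.45
position: [469.5, 177.9, 278.9]
eef_rot: [179.9, -0.0, 105.1]
wrist_force: [1.5, 0.4, 0.1]
width: 85.2
```

Run:
```python
from h import *
w=cams.camera('wrist');save(w,'w1.png');s=telemetry.state();print(s['position'],s['eef_rot'],s['qpos'])
for q in ['shaker_neck','ball_center','upper_baffle']:
    print(q,[(np.round(r['xy'],1).tolist(),round(r['score'],2)) for r in cams.place_of(q,'wrist')])
```

```text
[473.98457806 168.22809043 279.43968484] [179.84105479   0.32627447 104.43880344] [-27.66764361  14.61501327   6.71588625  96.56937165  -1.44619605
  68.79814614  -6.20796907]
shaker_neck [([417.6, 77.1], 0.95), ([168.2, 335.7], 0.83), ([231.2, 63.6], 0.81), ([281.7, 208.1], 0.57)]
ball_center [([291.0, 212.5], 0.73)]
upper_baffle [([231.6, 67.2], 0.95), ([415.3, 77.3], 0.95), ([168.6, 331.2], 0.93), ([282.5, 208.5], 0.9)]
```

View pics/w1.png

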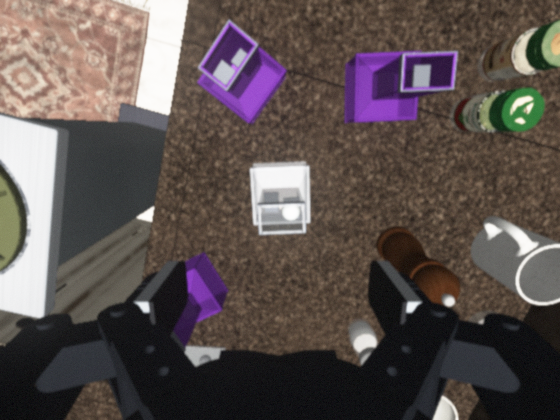

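Run:
```python
from h import *
w=cams.camera('wrist');save(w,'w2.png');s=telemetry.state();print(s['position'],s['eef_rot'])
im=cv2.cvtColor(w['pixels'],cv2.COLOR_RGB2BGR)
cv2.imwrite('pics/w2z.png',cv2.resize(im[150:245,235:325],None,fx=6,fy=6,interpolation=cv2.INTER_CUBIC))
np.savez('w2.npz',**{k:np.array(v) for k,v in w.items()})
```

```text
[468.6579633  180.01703218 278.43612777] [-1.79994952e+02 -3.62120148e-02  1.05025596e+02]
```

View pics/w2z.png

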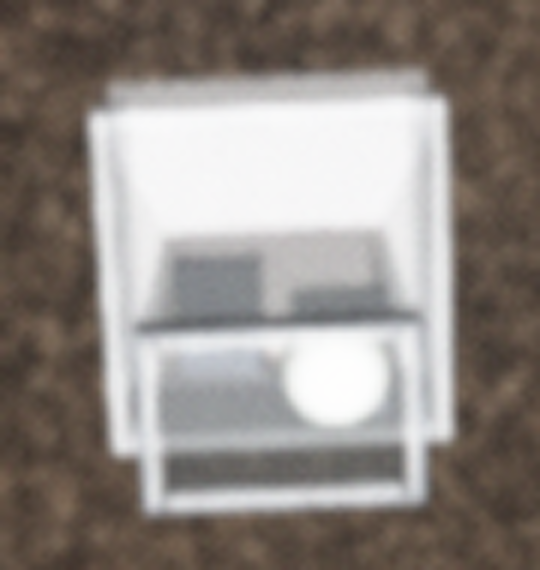

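Run:
```python
from h import *
from scipy.spatial.transform import Rotation as Ro
w=dict(np.load('w2.npz'));f=lambda u,v:(235+u/6-.4,150+v/6-.4)
def an(Q):
    Q=np.array(Q);print(np.round(Q.mean(0),1))
    for i in range(4):
        d=Q[i]-Q[i-1];print(round(np.linalg.norm(d),1),round(np.degrees(np.arctan2(d[1],d[0])),1))
an([atz(w,f(*p),163) for p in [(138,325),(418,320),(425,505),(148,513)]])
an([atz(w,f(*p),59) for p in [(88,112),(445,97),(455,440),(113,457)]])
s=telemetry.state();print(s['position'],s['eef_rot'])
c=cams.camera('top')
im=cv2.cvtColor(w['pixels'],cv2.COLOR_RGB2BGR)
```

```text
[477.8 161.8 163. ]
32.0 106.8
44.9 15.9
31.4 -71.7
45.7 -163.4
[477.8 161.5  59. ]
76.9 107.6
75.6 17.2
76.1 -71.9
76.3 -162.2
[468.6579633  180.01703218 278.43612777] [-1.79994952e+02 -3.62120148e-02  1.05025596e+02]
```

Call:
step_arm(rows="0.085 -0.02 0.004 0 0 0 -2.3; 0.085 -0.02 0.004 0.02 0 0 -2.3; 0.085 -0.02 0.004 0.05 0 0 -2.3; 0.085 -0.02 0.004 0.08 0 0 -2.3; 0.085 -0.02 0.004 0.08 0 0 -2.3; 0.085 -0.02 0.004 0.08 0 0 -2.3")

```text
time_s: 3.35
position: [477.5, 162.6, 198.8]
eef_rot: [-180.0, -0.0, 107.5]
wrist_force: [0.1, -0.1, 0.7]
width: 85.0
```

Call:
step_arm(rows="0.085 -0.001 0 0.02 0 0 0; 0.085 -0.001 0 0.045 0 0 0; 0.085 -0.001 0 0.065 0 0 0; 0.085 -0.001 0 0.072 0 0 0; 0.085 -0.001 0 0.072 0 0 0; 0.07 -0.001 0 0.072 0 0 0; 0.055 -0.001 0 0.072 0 0 0; 0.04 -0.001 0 0.072 0 0 0; 0.03 -0.001 0 0.072 0 0 0; 0.03 -0.001 0 0.072 0 0 0")

```text
time_s: 4.35
position: [478.8, 160.7, 127.9]
eef_rot: [179.9, -0.0, 107.3]
wrist_force: [-3.4, -0.6, 8.3]
width: 44.8
```

Call:
step_arm(rows="0.02 0 0 0 0 0 0; 0.02 0 0 0 0 0 0; 0.02 0 0 0 0 0 0; 0.02 0 0 0 0 0 0; 0.02 0 0 -0.01 0 0 0; 0.02 0 0 -0.02 0 0 0; 0.02 0 0 -0.02 0 0 0")

```text
time_s: 5.05
position: [479.2, 160.7, 148.1]
eef_rot: [179.8, -0.0, 107.3]
wrist_force: [1.1, 1.0, -1.7]
width: 44.5
```

Run:
```python
from h import *
w=cams.camera('wrist');save(w,'w3.png');c=cams.camera('scene');im=cv2.cvtColor(c['pixels'],cv2.COLOR_RGB2BGR)
cv2.imwrite('pics/s3.png',cv2.resize(im[100:260,180:340],None,fx=3.5,fy=3.5,interpolation=cv2.INTER_CUBIC))
s=telemetry.state();print(s['time_s'],s['position'],s['eef_rot'],s['width'],s['wrist_force'],s['qpos'])
```

```text
5.15 [478.38487438 160.48776752 146.80547127] [ 1.79953372e+02 -2.39662379e-03  1.07349833e+02] 44.78688770415641 [-0.44583251  0.33729728 -1.37040169] [-25.3375962   21.72120645   5.60086826 108.84509562  -2.72227684
  49.51303378  -1.01572549]
```

View pics/w3.png

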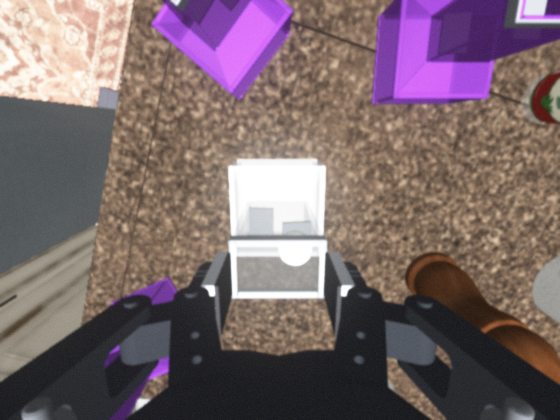

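View pics/s3.png

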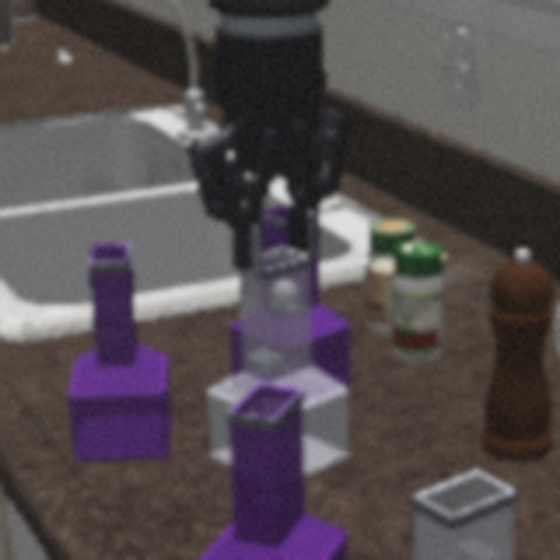

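Call:
step_arm(rows="0.02 0 0 -0.03 0 0 0; 0.02 0 0 -0.06 0 0 0; 0.02 0 0 -0.09 0 0 0; 0.02 0 0 -0.09 -4 0 0; 0.02 0 0 -0.09 -8 0 0; 0.02 0 0 -0.09 -12 0 0; 0.02 0 0 -0.09 -16 0 0; 0.02 0 0 -0.09 -20 0 0; 0.02 0 0 -0.09 -25 0 0; 0.02 0 0 -0.09 -25 0 0")

```text
time_s: 6.15
position: [474.7, 159.1, 234.6]
eef_rot: [155.2, 0.0, 107.4]
wrist_force: [-0.9, -0.4, -2.7]
width: 44.7
```

Call:
step_arm(rows="0.02 0 0 0 0 0 0; 0.02 0 0 0 0 0 0; 0.02 0 0 0 0 0 0; 0.02 0 0 0 0 0 0; 0.02 0 0 0 0 0 0; 0.02 0 0 0 0 0 0; 0.02 0 0 0 0 0 0")

```text
time_s: 6.85
position: [478.2, 160.4, 236.4]
eef_rot: [155.0, 0.0, 107.3]
wrist_force: [-0.1, 0.2, -2.5]
width: 44.5
```

Run:
```python
from h import *
w=cams.camera('wrist');save(w,'w4.png');c=cams.camera('scene');im=cv2.cvtColor(c['pixels'],cv2.COLOR_RGB2BGR)
cv2.imwrite('pics/s4.png',cv2.resize(im[80:240,180:340],None,fx=3.5,fy=3.5,interpolation=cv2.INTER_CUBIC))
s=telemetry.state();print(s['time_s'],s['position'],s['eef_rot'],s['width'],s['wrist_force'],s['qpos'])
from scipy.spatial.transform import Rotation as Ro
print(Ro.from_euler('xyz',s['eef_rot'],degrees=True).as_matrix().round(2))
```

```text
6.95 [478.18498887 160.40025942 236.42744426] [1.55005230e+02 1.47842759e-03 1.07346916e+02] 44.40814628637273 [ 0.06793601 -0.0758025  -2.12573172] [-29.30804744   3.726735     6.52219432 124.0187439    4.16486261
  27.45177959  -8.81944597]
[[-0.3   0.87  0.4 ]
 [ 0.95  0.27  0.13]
 [-0.    0.42 -0.91]]
```

View pics/w4.png

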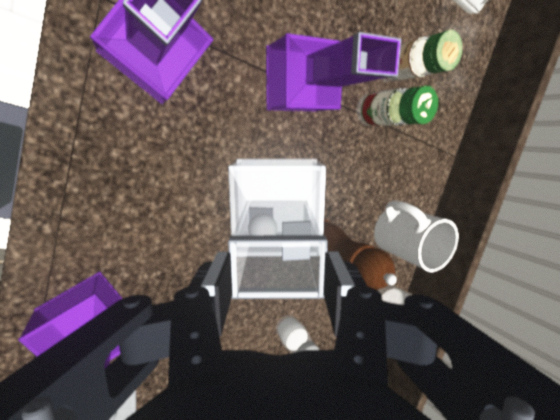

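View pics/s4.png

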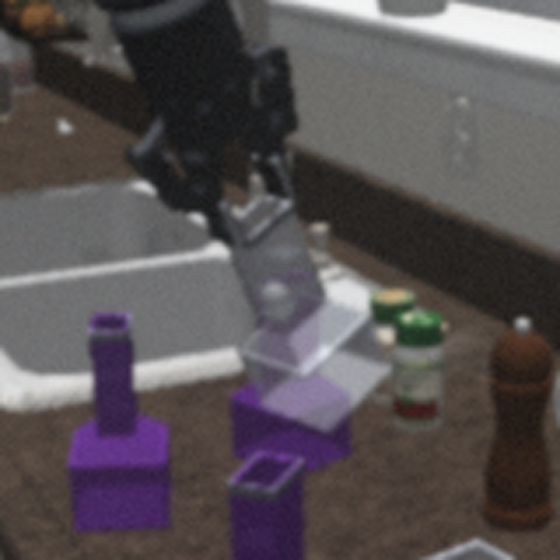

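The ball has moved down to the lower baffle (wrist picture at 262,228, on the shaker's +x side). Next I lean the other way.

Call:
step_arm(rows="0.02 0 0 0 5 0 0; 0.02 0 0 0 10 0 0; 0.02 0 0 0 15 0 0; 0.02 0 0 0 20 0 0; 0.02 0 0 0 25 0 0; 0.02 0 0 0 30 0 0; 0.02 0 0 0 35 0 0; 0.02 0 0 0 40 0 0; 0.02 0 0 0 45 0 0; 0.02 0 0 0 50 0 0")

```text
time_s: 7.95
position: [479.1, 160.8, 236.5]
eef_rot: [-154.9, -0.0, 107.4]
wrist_force: [-0.8, -0.0, -1.8]
width: 44.9
```

Call:
step_arm(rows="0.02 0 0 0 0 0 0; 0.02 0 0 0 0 0 0; 0.02 0 0 0 0 0 0; 0.02 0 0 0 0 0 0; 0.02 0 0 0 0 0 0; 0.02 0 0 0 0 0 0; 0.02 0 0 0 0 0 0")

```text
time_s: 8.65
position: [478.2, 160.4, 236.8]
eef_rot: [-155.0, -0.0, 107.3]
wrist_force: [-0.4, 0.6, -1.9]
width: 44.3
```

Run:
```python
from h import *
w=cams.camera('wrist');save(w,'w5.png');c=cams.camera('scene');im=cv2.cvtColor(c['pixels'],cv2.COLOR_RGB2BGR)
cv2.imwrite('pics/s5.png',cv2.resize(im[80:240,180:340],None,fx=3.5,fy=3.5,interpolation=cv2.INTER_CUBIC))
s=telemetry.state();print(s['time_s'],s['position'],s['eef_rot'],s['width'],s['wrist_force'],s['qpos'])
```

```text
8.75 [478.17333637 160.42682056 236.54936145] [-1.55018744e+02 -1.50528490e-03  1.07346855e+02] 44.87976777245294 [ 0.25734682  0.33936021 -1.88084081] [-23.8715736   32.96133432   6.2811724   79.17775822  -3.62660617
  93.04040591   0.11956011]
```

View pics/w5.png

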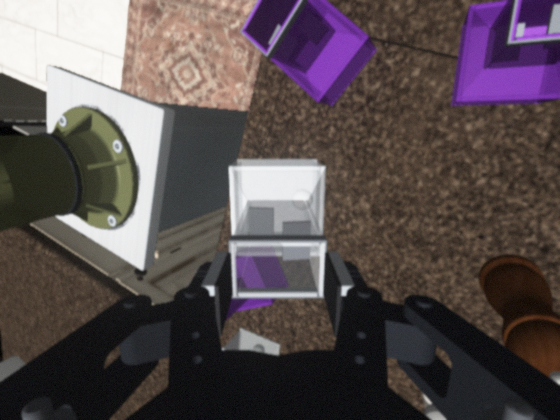

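View pics/s5.png

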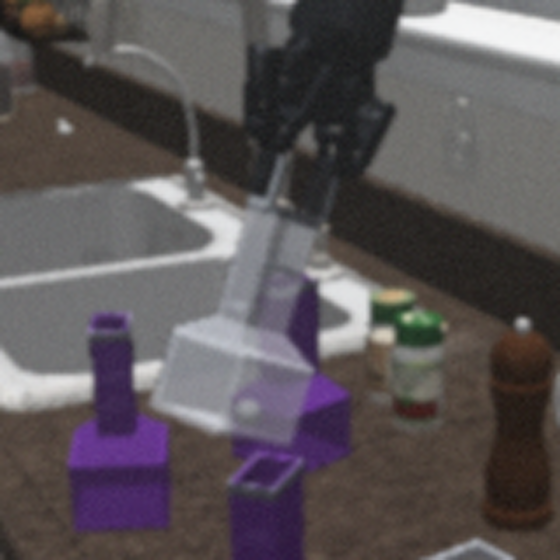

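The ball now shows in the belly: scene crop at (245,408), wrist picture at (302,200). I'll bring the shaker upright and then lower it.

Call:
step_arm(rows="0.02 0 0 0 -5 0 0; 0.02 0 0 0 -10 0 0; 0.02 0 0 0 -15 0 0; 0.02 0 0 0 -20 0 0; 0.02 0 0 0 -25 0 0; 0.02 0 0 0 -25 0 0; 0.02 0 0 0 -25 0 0; 0.02 0 0 0 -25 0 0")

```text
time_s: 9.55
position: [478.7, 160.7, 236.3]
eef_rot: [-179.9, 0.0, 107.4]
wrist_force: [0.7, 0.6, -2.7]
width: 44.8
```

Call:
step_arm(rows="0.02 0 0 0.02 0 0 0; 0.02 0 0 0.045 0 0 0; 0.02 0 0 0.07 0 0 0; 0.02 0 0 0.085 0 0 0; 0.02 0 0 0.095 0 0 0; 0.02 0 0 0.1 0 0 0; 0.02 0 0 0.104 0 0 0; 0.02 0 0 0.104 0 0 0; 0.02 0 0 0.104 0 0 0; 0.02 0 0 0.104 0 0 0")

```text
time_s: 10.55
position: [478.6, 160.6, 133.0]
eef_rot: [179.9, -0.0, 107.3]
wrist_force: [0.4, 0.1, -1.7]
width: 44.6
```

Call:
step_arm(rows="0.02 0 0 0.002 0 0 0; 0.02 0 0 0.003 0 0 0; 0.02 0 0 0.004 0 0 0; 0.02 0 0 0.005 0 0 0; 0.02 0 0 0.0055 0 0 0; 0.02 0 0 0.0055 0 0 0")

```text
time_s: 11.15
position: [478.3, 160.4, 128.0]
eef_rot: [180.0, -0.0, 107.3]
wrist_force: [-4.0, -1.5, 10.6]
width: 44.9
```

Call:
step_arm(rows="0.05 0 0 0 0 0 0; 0.06 0 0 0 0 0 0; 0.07 0 0 0 0 0 0; 0.085 0 0 0 0 0 0; 0.085 0 0 0 0 0 0; 0.085 0 0 0 0 0 0; 0.085 0 0 -0.01 0 0 0; 0.085 0 0 -0.03 0 0 0; 0.085 0 0 -0.06 0 0 0; 0.085 0 0 -0.1 0 0 0")

```text
time_s: 12.15
position: [477.3, 160.0, 227.6]
eef_rot: [-179.8, 0.0, 107.3]
wrist_force: [1.4, 0.2, 0.2]
width: 84.9
```

Call:
step_arm(rows="0.085 0.03 0 -0.05 0 0 0; 0.085 0.06 0 -0.08 0 0 0; 0.085 0.06 0 -0.08 0 0 0; 0.085 0.06 0 -0.08 0 0 0; 0.085 0.06 0 -0.08 0 0 0")

```text
time_s: 12.65
position: [460.0, 216.5, 306.2]
eef_rot: [-179.9, 0.1, 107.3]
wrist_force: [-0.2, 0.2, -0.2]
width: 85.0
```

Run:
```python
from h import *
w=cams.camera('wrist');save(w,'w6.png');c=cams.camera('scene');im=cv2.cvtColor(c['pixels'],cv2.COLOR_RGB2BGR)
cv2.imwrite('pics/s6.png',cv2.resize(im[140:340,180:360],None,fx=3,fy=3,interpolation=cv2.INTER_CUBIC))
t=cams.camera('top');save(t,'t6.png')
s=telemetry.state();print(s['time_s'],s['position'],s['width'],s['wrist_force'])
```

```text
12.8 [460.19242952 216.43535259 305.94467482] 84.87990955174332 [-0.49703569  0.05928852 -0.39450781]
```

View pics/w6.png

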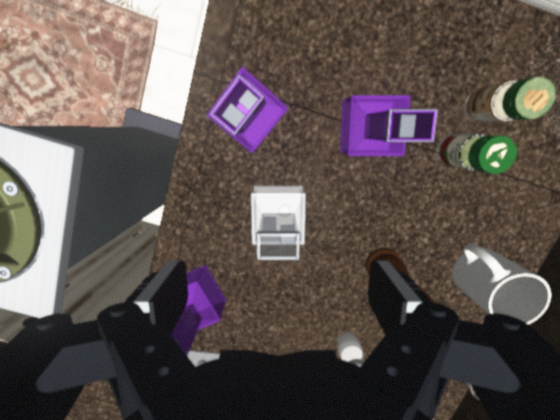

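View pics/s6.png

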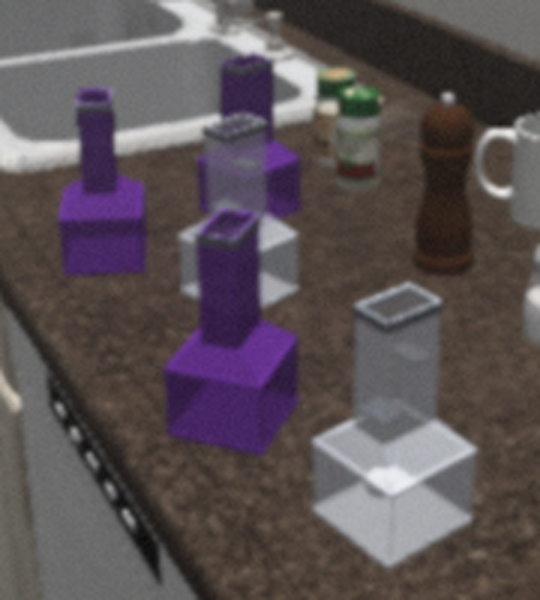

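View pics/t6.png

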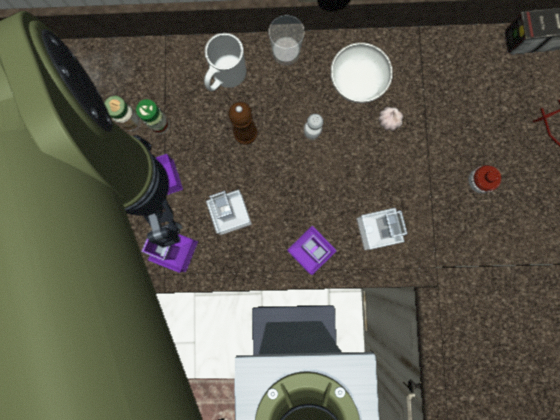

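```bash
python3 -c "
from h import *
print(ticket.job_done())"
```

```text
the job is handed in; nothing more can be done
None
```

I gripped the left clear shaker by its neck, across its wide sides, and lifted it about 110 mm. I leaned its top 25° to its +x for about 0.8 s, which brought the ball down to the lower baffle. I then leaned it 25° to -x for about 0.8 s, which dropped the ball into the belly. I set it back where it had stood and opened and withdrew the gripper. The job was handed in at about 13 s.

**Last checks:**
- **Target shaker:** it looks upright and unmoved in the scene and top pictures compared with the first ones; I judged this by eye rather than measuring it again. At release the TCP was within about 1 mm of where it gripped.
- **Ball:** it no longer shows in the neck. In the last wrist picture it is only a faint white spot in the belly near pixel (285, 208). The clearest view was while the shaker was leaning to -x.
- **Other things:** the other clear shaker and the purple look-alikes appear unmoved, and the gripper is clear at z ≈ 306 mm. The highest wrist force in any reading was about 11 N, when the shaker touched down.

**One disagreement:** the task says the shakers' x lies within about 20° of the world's y. The pictures showed the neck's wide way about 17° from the world's x axis, with the ball towards world +x. I followed the pictures, and the ball moved as they predicted.

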